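# Nest the returned weighing tub on its own stack

### The job

Two loose weighing tubs came back to the counter. Nest the white one fully home, upright, in the standing tub of its own kind in the rack (one standing tub takes it, the other does not, so try them), and stand the straight-sided yellow one, which nests in neither, upright on the floor of the black crate. Leave the flour packs and the can where they are.

Things in the scene. Friction and masses are not known exactly. Their poses are not given: they have to be found in the camera images.
- white_mid (a point): Centre (half-way up) of the loose white tub, upright, z up, x and y square to its sides. 110 mm tall, 0.16 kg. Upper half: 62 x 62 mm square band, 55 mm high (grasp here) with a 50 mm square well. Lower half: straight 44 x 44 mm square foot, 55 mm high. Fully home, the band's underside rests on the rim of the tub below: this point then is at the bay point.
- yellow_mid (a point): Centre (half-way up) of the loose yellow tub, upright; axes and upper band as for the white one (110 mm tall, 62 x 62 mm band, 55 mm high), but its lower half is a straight 56 x 56 mm block: it nests in nothing. About 0.18 kg.
- rack: Dark steel rack plate, 110 (x) x 250 (y) x 12 mm, fixed; origin under its centre. On it, one per bay, stand two fixed white tubs, 110 mm tall, rim 62 x 62 mm. One has a 50 mm square well (the white tub's kind), the other a round well of 52 mm; both 55 mm deep. Which is in which bay is untold and changes; each is also turned by an untold angle, up to 0.3 rad either way from the rack.
- bay_left (a point): Centre of the mouth of the tub standing in the rack's left (+y) bay, at rim height, 122 mm over the table; axes as the rack's, z up. The bays lie 150 mm apart. If the standing tub is the round one, or the square one turned more than about 0.1 rad from the held tub, the white tub's foot stays on the rim, 55 mm too high.
- bay_right (a point): The same for the rack's right (-y) bay.
- crate_in (a point): Centre of the inner floor of the fixed black open crate, 206 mm (its x) by 146 mm (its y) inside, walls 70 mm high over the table, 7 mm thick; z up.
- flour_blue: Bystander: white flour pack with a blue band, lying flat, 90 x 160 x 60 mm high; origin at the centre of its underside.
- flour_brown: Bystander: the same with a brown band.
- can: Bystander: green can, 74 mm diameter, 100 mm tall, standing; origin at the centre of its underside.
Mind the look-alikes: they are no part of the job. Leave any turquoise look-alike of the part that bears white_mid alone. Of the things like the part that bears yellow_mid, leave any that is purple; of the rest the larger one is meant.

How it is judged (in metres and radians):
At the end, for the whole second after the job is handed in: The white tub is nested fully home in a standing tub: its centre within 8 mm sideways and 5 mm in height of the centre of one bay's mouth, tilted less than 0.08 rad; the yellow tub stands upright (under 0.15 rad) on the floor of the crate, inside its walls (((horizontal distance between white_mid and bay_left below 0.008 m and z of white_mid in the frame of bay_left between -0.005 and 0.005 m) or (horizontal distance between white_mid and bay_right below 0.008 m and z of white_mid in the frame of bay_right between -0.005 and 0.005 m)) and angle between white_mid's own z axis and vertical below 0.08 rad and x of yellow_mid in the frame of crate_in between -0.09 and 0.09 m and y of yellow_mid in the frame of crate_in between -0.06 and 0.06 m and z of yellow_mid in the frame of crate_in between 0.045 and 0.065 m and angle between yellow_mid's own z axis and vertical below 0.15 rad); the robot touches nothing.
It fails at once if The blue-banded flour pack was disturbed (moved more than 25 mm) (distance of flour_blue from where it was at the start of the episode above 0.025 m).
It fails at once if The brown-banded flour pack was disturbed (moved more than 25 mm) (distance of flour_brown from where it was at the start of the episode above 0.025 m).
It fails at once if The green can was disturbed (moved more than 25 mm) (distance of can from where it was at the start of the episode above 0.025 m).
It also fails if it takes over 69 s, if anything falls off the work surface, if the arm or the gripper's body presses on something with over 40 N, if the wrist force passes 120 N, or if a joint passes its speed limit or range.

### The arm

A 6-joint arm with a two-finger parallel gripper is mounted at the origin on the work surface. World frame = base frame: x ahead of the robot, y to its left, z up, the work surface at z = 0. Lengths are in m, angles in degrees, forces in N, time in s.
With the tool pointing down it reaches from about 0.325 to 0.9 m from the base axis. Payload 3.5 kg.
Tool frame: the origin (TCP) lies at the very end of the fingers, on their centre line; the grasp point (between the pads) lies bot.grasp_offset behind it (bot.grasp_offset is the distance from the TCP to the grasp point, in m); z points along the fingers, y is the line along which they close (so a half turn about z gives the same grasp; the last joint's range is limited). The gripper opens to 85 mm and grips with 20 to 120 N. Pads are 22 mm wide; open, the fingers measure 114 mm over their backs; the gripper's body (76 mm by 85 mm) begins 54 mm behind the grasp point. The pads swing forward as they close: fully open they stand 13 mm farther back than shut.
Start: joints at [60.195, 15.837, -1.513, 72.651, 0, 84.076], TCP at [0.253, 0.571, 0.231] pointing down, gripper open.
Joint ranges: [-178.77, 178.77], [-48.84, 107.48], [-61.69, 71.31], [-111.58, 123.2], [-90, 87.43], [-180, 180]. Speed limits (degrees/s): [147.25, 147.25, 180, 180, 180, 180].

### API

Orientations are given as a 3x3 rotation matrix whose columns are the frame's x, y, z axes.
In Python, from rig import bot gives the robot as it stands. The module is installed in compiled form; this text tells all that it offers.
- The arm moves only by the tool move_arm, never from a script. Its argument "rows" is a list of rows, each a list of 3 entries, a list of its own where there are three numbers: the shift along the tool's x, y, z in m, then the turn about the tool's z in rad, then the finger opening in m, from 0 to 0.0854. In form: [[[dx, dy, dz], turn, gripper], ...]. A call has 1 to 12 rows; each row shifts and turns the commanded pose from where the row before left it, along the tool's axes as they then stand; what a row does not reach is not made up. A row lasts 1/10 s, in which the tool goes at most 50 mm and 8.59 degrees, less where a joint would pass 70% of its speed; a pose out of reach is approached as far as the arm can. A call is refused whole if a number of a shift passes 0.05 or a number of a turn 0.15, either way. A call with a gripper value outside its range is refused whole. The fingers move at their own pace and stop on an object; the grip force is fixed at half the most. Time passes only in rows, so rows that do not move let the fingers close. It gives the time, the measured TCP pose, the force, the opening and the grip force at its end, in the units of the state.
- bot.read_state(): the state, without advancing time (a new reading comes with each control period).
- bot.snapshot(name): name is "scene" or "side" or "wrist"; returns (picture, depth): 480x640x3 uint8, red, green, blue; 480x640 float32, m along the optical axis (not along the pixel's ray), 0 where there is no reading.
- bot.calibration(name): a dict with "fx", "fy", "cx", "cy" (pixels), "world_from_camera" (4x4, takes a point from camera to world coordinates). Camera axes: x right, y down, z forward; pixel columns grow to the right and rows downward; lengths in m; the calibration is good to about 2 mm. A picture is of the moment at which its call begins: read the wrist's pose just before it. calibration takes no time and is no camera call; for the wrist camera it gives the pose at the moment of the call.
- bot.job_done(): hands the job in; it is judged then, once.
The state is a dict: "clock": time; "q": joint angles; "joint_vel": joint speeds; "tau": joint torques, N m; "tcp_pos": TCP position; "eef_rot": TCP orientation; "contact_force": force on the tool from outside, world axes, zero at the start; "torque": the same for the moment, N m; "opening": finger opening in m; "finger_force": force on a finger pad.
Only numpy, scipy, OpenCV 4.12 (cv2) and the standard library are available. Lean on these libraries where they do the work, as an engineer would, in place of code of your own. Each camera call takes 0.05 s, during which the arm holds its last target. There are 200 camera calls.

## Working session

There is one attempt and no reset: what is moved stays moved. The work goes in short steps, Python scripts to look and compute and a tool call to move; the robot and the scene stay as the last step left them, time stands still between calls to the robot, and variables do not carry over. Pictures are saved under pics/ and viewed, at most 10 in all, crops included, and the job is handed in when it is done.

Besides the shell and the picture viewer there is one more tool, called after "Emit:" in YAML: its name, and indented under it one key for each argument. move_arm: Moves the arm, as the interface text tells. Its arguments: {"type":"object","properties":{"rows":{"type":"array"}},"required":["rows"]}

```bash
mkdir -p pics
python3 - <<'E'
from rig import bot
import cv2,numpy as np
s=bot.read_state();print(s,bot.grasp_offset)
for n in("scene","side"):
    p,d=bot.snapshot(n);cv2.imwrite(f"pics/{n}0.png",p[:,:,::-1]);np.savez(f"{n}0.npz",p=p,d=d);print(bot.calibration(n))
E
```

```text
{'clock': 0.0, 'q': array([ 6.01968783e+01,  1.58789350e+01, -1.59876162e+00,  7.26498795e+01,
        1.24689252e-03,  8.40755755e+01]), 'joint_vel': array([ 0.0149435 ,  0.0407676 , -0.01285211, -0.01684775,  0.0046362 ,
       -0.01126089]), 'tau': array([ 9.13329168e-04, -4.45516849e+01,  2.95197970e+01,  1.62907247e-02,
        1.77729686e-05,  9.70957181e-07]), 'tcp_pos': array([0.25261501, 0.57082082, 0.2301448 ]), 'eef_rot': array([[-9.14404374e-01,  4.04800411e-01, -1.12556194e-03],
       [ 4.04801898e-01,  9.14402391e-01, -1.92130805e-03],
       [ 2.51470239e-04, -2.21248210e-03, -9.99997521e-01]]), 'contact_force': array([-0.20664273, -0.08679086,  0.05713714]), 'torque': array([-0.01863129,  0.03002484,  0.02806418]), 'finger_force': 0.0, 'opening': 0.08553767677188717} 0.0187
{'fx': 482.43573315705385, 'fy': 482.43573315705385, 'cx': 316.99409391043787, 'cy': 247.0280550170593, 'world_from_camera': array([[-0.4927326 ,  0.53639731, -0.68519524,  1.28857686],
       [ 0.87015524,  0.30975437, -0.383252  ,  0.43635322],
       [ 0.00666688, -0.78506698, -0.619375  ,  0.78920576],
       [ 0.        ,  0.        ,  0.        ,  1.        ]])}
{'fx': 510.56901100376535, 'fy': 510.56901100376535, 'cx': 313.6819970989888, 'cy': 236.83878759033428, 'world_from_camera': array([[-0.99673349, -0.03654415,  0.07201993,  0.46876428],
       [-0.07876365,  0.6369678 , -0.76685612,  0.82071396],
       [-0.01785027, -0.77002373, -0.63776549,  0.79986457],
       [ 0.        ,  0.        ,  0.        ,  1.        ]])}
```

View pics/scene0.png

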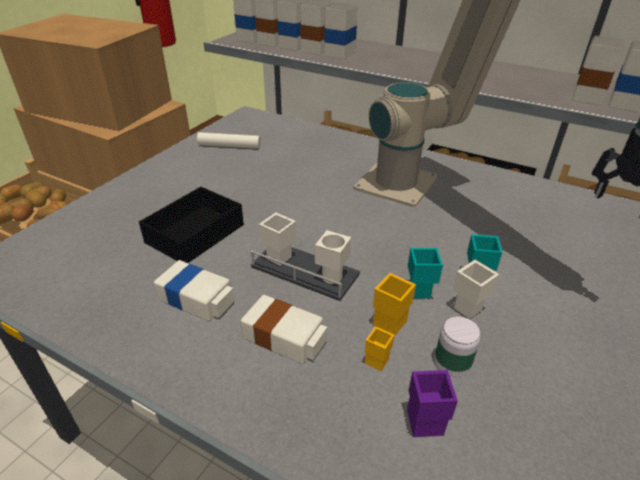

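View pics/side0.png

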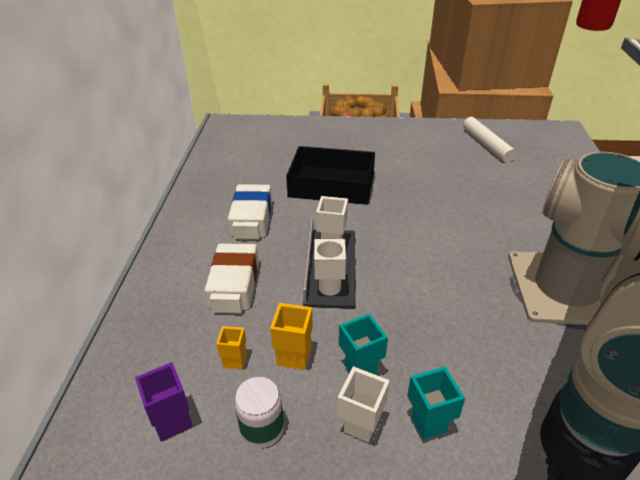

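Lookalikes, scene pixels:
- **White:** loose white tub (476,285). The turquoise tubs (425,270) and (485,250) are not it. The standing tubs are at (278,235, square well) and (333,250, round well).
- **Yellow:** large yellow (393,300). Small yellow (379,347) and purple (432,400) are not it.

I choose the white tub at (476,285) and the large yellow at (393,300). The target is the square standing tub at side (332,208), in the −y bay.

```bash
cat > h.py <<'E'
from rig import bot
import cv2,numpy as np
def ray(c,uv,z):
    uv=np.atleast_2d(uv).astype(float);T=c["world_from_camera"]
    r=np.c_[(uv[:,0]-c["cx"])/c["fx"],(uv[:,1]-c["cy"])/c["fy"],np.ones(len(uv))]@T[:3,:3].T
    return T[:3,3]+r*((z-T[2,3])/r[:,2])[:,None]
def cloud(c,d):
    v,u=np.mgrid[:480,:640];T=c["world_from_camera"]
    P=np.dstack([(u-c["cx"])/c["fx"]*d,(v-c["cy"])/c["fy"]*d,d])
    return P@T[:3,:3].T+T[:3,3]
def rim(c,p,d,z,name,box,tol=.006):
    "box u0,v0,u1,v1: pixels within z+-tol -> plane z -> minAreaRect"
    W=cloud(c,d);m=(abs(W[:,:,2]-z)<tol)&(d>0);k=np.zeros_like(m);u0,v0,u1,v1=box;k[v0:v1,u0:u1]=1
    hsv=cv2.cvtColor(p,cv2.COLOR_RGB2HSV)
    m&=k
    n,l,st,_=cv2.connectedComponentsWithStats(m.astype(np.uint8),connectivity=8)
    if n<2: print(name,"none");return
    m=l==1+st[1:,4].argmax()
    v,u=np.nonzero(m);X=ray(c,np.c_[u,v],z)[:,:2]
    r=cv2.minAreaRect((X*1000).astype(np.float32));print(name,len(u),"centre",np.round(r[0],1),"size",np.round(r[1],1),"ang",round(r[2],1),"zmed",np.median(W[m][:,2]).round(4))
E
python3 - <<'E'
from h import *
B={"scene":dict(white=(450,255,505,300,.11),yel=(368,268,420,312,.11),bayR=(255,208,300,240,.122),bayL=(312,228,355,260,.122),can=(435,312,485,355,.10),teal1=(405,243,445,275,.11),teal2=(465,230,505,262,.11),fbr=(240,290,330,365,.06),fbl=(150,258,236,320,.06),crate=(135,180,250,262,.07)),
"side":dict(white=(335,365,390,415,.11),yel=(265,300,317,345,.11),bayR=(312,193,352,225,.122),bayL=(310,235,350,272,.122),can=(230,372,288,420,.10),teal1=(335,312,390,352,.11),teal2=(405,362,465,415,.11),fbr=(200,240,262,315,.06),fbl=(225,180,276,240,.06),crate=(280,140,380,205,.07),syel=(213,320,250,350,.075))}
for n in B:
    f=np.load(n+"0.npz");c=bot.calibration(n);print(n)
    for k,b in B[n].items(): rim(c,f["p"],f["d"],b[4],k,b[:4])
f=np.load("side0.npz")["p"];s=np.load("scene0.npz")["p"]
a=cv2.resize(s[200:400,240:520],None,fx=1.4,fy=1.4*1,interpolation=2);b=cv2.resize(f[180:460,200:400],None,fx=1.4,fy=1.4)
h=np.zeros((400,800,3),np.uint8);h[:a.shape[0],:a.shape[1]]=a;h[:b.shape[0],400:400+b.shape[1]]=b
cv2.imwrite("pics/crop.png",h[:,:,::-1])
E
```

```text
scene
white 286 centre [446.  356.1] size [63.7 66.7] ang 68.9 zmed 0.1079
yel 309 centre [574.3 219.8] size [64.1 66.5] ang 83.6 zmed 0.1078
bayR 212 centre [ 520.1 -104.8] size [66.  67.4] ang 84.0 zmed 0.1193
bayL 276 centre [516.9  44.4] size [67.8 64.4] ang 3.6 zmed 0.1196
can 760 centre [611.3 370.9] size [69.8 64.9] ang 14.8 zmed 0.0984
teal1 260 centre [448.9 242.4] size [66.2 62.6] ang 30.0 zmed 0.1076
teal2 231 centre [333.7 346.2] size [69.3 62.9] ang 21.5 zmed 0.1076
fbr 2303 centre [726.8  39.1] size [ 91.9 149. ] ang 2.1 zmed 0.0583
fbl 1790 centre [ 730.3 -197.2] size [ 91.7 151.2] ang 1.4 zmed 0.0581
crate 552 centre [ 534.7 -367.5] size [163.6 221.8] ang 83.8 zmed 0.0669
side
white 700 centre [440.7 357.3] size [67.7 63. ] ang 68.9 zmed 0.1104
yel 509 centre [569.1 220.1] size [68.4 63.5] ang 83.5 zmed 0.1101
bayR 297 centre [ 513.8 -105.2] size [72.2 62.9] ang 83.2 zmed 0.1216
bayL 420 centre [510.6  45.9] size [62.3 70.5] ang 3.4 zmed 0.1222
can 1320 centre [606.6 373.4] size [67.6 69.5] ang 3.8 zmed 0.1009
teal1 581 centre [441.8 242.9] size [65.4 68.8] ang 30.0 zmed 0.1101
teal2 757 centre [327.4 346.6] size [66.1 66.6] ang 21.8 zmed 0.1104
fbr 2043 centre [720.1  40. ] size [ 91.  154.8] ang 2.3 zmed 0.0608
fbl 1316 centre [ 722.4 -194.9] size [ 91.5 160.8] ang 2.8 zmed 0.0606
crate 661 centre [ 528.2 -368.5] size [170.9 220. ] ang 84.0 zmed 0.0692
syel 241 centre [679.5 239.1] size [47.5 43.3] ang 86.6 zmed 0.0737
```

View pics/crop.png

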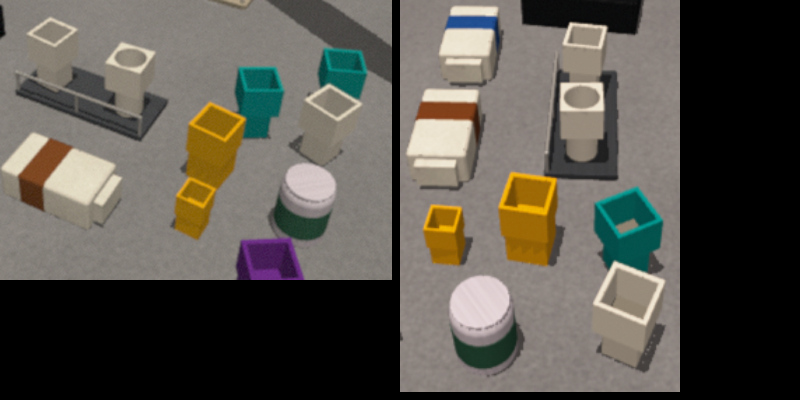

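The crop confirms the choice: white tub on the right at (325,125) of the left half, large yellow at (215,145), and the square well in the −y bay. Next I move above the white tub for a close look.

```bash
cat >> h.py <<'E'
def go(x,y,z,yaw):
    s=bot.read_state();R=s["eef_rot"];y0=np.degrees(np.arctan2(R[1,1],R[0,1]));t=-np.radians((yaw-y0+90)%180-90)
    ya=np.radians(yaw) if abs((yaw-y0+180)%360-180)<90 else np.radians(yaw+180)
    D=np.array([x,y,z])-s["tcp_pos"];Y=np.array([np.cos(ya),np.sin(ya),0]);Z=np.array([0,0,-1]);X=np.cross(Y,Z)
    print("t",s["clock"],"yaw",y0.round(1),"tcp",s["tcp_pos"].round(4),"turn",t.round(4),"after-turn shift",np.round([D@X,D@Y,D@Z],4),"q6",s["q"][5].round(0),"F",s["contact_force"].round(1),"open",round(s["opening"],4))
E
python3 -c "
from h import *
go(.443,.357,.25,68.9)"
```

```text
t 0.1 yaw 66.1 tcp [0.2527 0.5709 0.2303] turn -0.0485 after-turn shift [-0.2545 -0.131  -0.0197] q6 84.0 F [-0.2 -0.   0.2] open 0.0855
```

Emit:
move_arm:
  rows:
    - [[0,0,-0.02],-0.048,0.085]
    - [[-0.035,-0.018,0],0,0.085]
    - [[-0.04,-0.02,0],0,0.085]
    - [[-0.04,-0.02,0],0,0.085]
    - [[-0.04,-0.02,0],0,0.085]
    - [[-0.04,-0.02,0],0,0.085]
    - [[-0.04,-0.02,0],0,0.085]
    - [[-0.02,-0.013,0],0,0.085]
    - [[0,0,0],0,0.085]
    - [[0,0,0],0,0.085]

```text
clock: 1.1
tcp_pos: [0.4435, 0.357, 0.2508]
eef_rot: [[-0.932, 0.362, -0.001], [0.362, 0.932, -0.0], [0.001, -0.0, -1.0]]
contact_force: [0.4, -0.7, 0.2]
opening: 0.0851
finger_force: 0.0
```

Run:
```python
from h import *
go(.443,.357,.25,68.9)
c=bot.calibration("wrist");p,d=bot.snapshot("wrist");cv2.imwrite("pics/w1.png",p[:,:,::-1])
rim(c,p,d,.11,"white",(0,0,640,480),.008)
```

```text
t 1.1 yaw 68.8 tcp [0.4435 0.357  0.2508] turn -0.0018 after-turn shift [ 0.0005 -0.0002  0.0008] q6 54.0 F [ 0.4 -0.7  0.2] open 0.0851
white 2984 centre [325.2 347.2] size [63.2 62. ] ang 21.9 zmed 0.1099
```

View pics/w1.png

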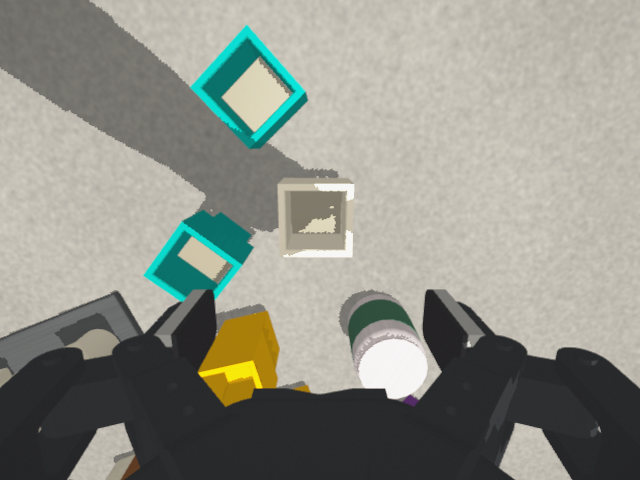

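The wrist view shows the white tub's rim at (317,218), with turquoise at (248,88) and (200,262) and the can at (390,350). I measure the white tub within its box.

Run:
```python
from h import *
c=bot.calibration("wrist");p,d=bot.snapshot("wrist")
print(c["world_from_camera"].round(3))
rim(c,p,d,.11,"white",(265,165,370,270),.006)
rim(c,p,d,.11,"teal1",(135,200,260,310),.006)
go(.443,.357,.066,68.9)
```

```text
[[ 0.36   0.902  0.24   0.383]
 [ 0.933 -0.348 -0.092  0.383]
 [ 0.     0.257 -0.966  0.394]
 [ 0.     0.     0.     1.   ]]
white 2110 centre [437.9 357.9] size [62.  62.2] ang 68.7 zmed 0.1099
teal1 1790 centre [439.6 243.8] size [62.  64.8] ang 30.1 zmed 0.1097
t 1.2 yaw 68.9 tcp [0.4429 0.3579 0.251 ] turn 0.0003 after-turn shift [-0.0004 -0.0008  0.185 ] q6 54.0 F [-0.3  0.6  0. ] open 0.0848
```

Emit:
move_arm:
  rows:
    - [[0.005,-0.002,0.03],0,0.085]
    - [[0,0,0.04],0,0.085]
    - [[0,0,0.04],0,0.085]
    - [[0,0,0.035],0,0.085]
    - [[0,0,0.025],0,0.085]
    - [[0,0,0.015],0,0.085]
    - [[0,0,0],0,0.04]
    - [[0,0,0],0,0.04]
    - [[0,0,0],0,0.04]
    - [[0,0,0],0,0.04]
    - [[0,0,0],0,0.04]
    - [[0,0,0],0,0.04]

```text
clock: 2.4
tcp_pos: [0.4386, 0.3575, 0.0668]
eef_rot: [[-0.933, 0.361, 0.001], [0.361, 0.933, 0.001], [-0.001, 0.001, -1.0]]
contact_force: [0.3, -0.3, -0.4]
opening: 0.0614
finger_force: 64.9
```

```bash
python3 -c "
from h import *
go(.513,-.105,.24,83.3)"
```

```text
t 2.4 yaw 68.9 tcp [0.4386 0.3575 0.0668] turn -0.2519 after-turn shift [-0.1279 -0.4507 -0.1732] q6 54.0 F [ 0.3 -0.3 -0.4] open 0.0614
```

Emit:
move_arm:
  rows:
    - [[0,0,-0.02],0,0.04]
    - [[0,0,-0.04],0,0.04]
    - [[0,0,-0.04],0,0.04]
    - [[0,0,-0.04],0,0.04]
    - [[0,0,-0.035],0,0.04]
    - [[0,0,-0.018],-0.06,0.04]
    - [[0,0,0],-0.1,0.04]
    - [[0,0,0],-0.092,0.04]
    - [[0,0,0],0,0.04]

```text
clock: 3.3
tcp_pos: [0.4383, 0.3572, 0.2597]
eef_rot: [[-0.993, 0.117, 0.0], [0.117, 0.993, 0.0], [-0.0, 0.0, -1.0]]
contact_force: [-0.8, 0.4, -1.6]
opening: 0.0611
finger_force: 65.6
```

Emit:
move_arm:
  rows:
    - [[-0.01,-0.02,0],0,0.04]
    - [[-0.018,-0.04,0],0,0.04]
    - [[-0.018,-0.04,0],0,0.04]
    - [[-0.018,-0.04,0],0,0.04]
    - [[-0.018,-0.04,0],0,0.04]
    - [[-0.018,-0.04,0],0,0.04]
    - [[-0.018,-0.04,0],0,0.04]
    - [[-0.018,-0.04,0],0,0.04]
    - [[-0.018,-0.04,0],0,0.04]
    - [[-0.018,-0.04,0],0,0.04]
    - [[-0.018,-0.04,0],0,0.04]
    - [[-0.004,-0.023,0],0,0.04]

```text
clock: 4.5
tcp_pos: [0.5804, -0.1087, 0.2589]
eef_rot: [[-0.993, 0.121, 0.001], [0.121, 0.993, -0.001], [-0.001, -0.001, -1.0]]
contact_force: [-1.0, -0.3, -1.2]
opening: 0.0614
finger_force: 65.6
```

Emit:
move_arm:
  rows:
    - [[0,0,0],0,0.04]
    - [[0,0,0],0,0.04]
    - [[0,0,0],0,0.04]

```text
clock: 4.8
tcp_pos: [0.5789, -0.1043, 0.2591]
eef_rot: [[-0.993, 0.117, -0.001], [0.117, 0.993, 0.001], [0.001, 0.001, -1.0]]
contact_force: [-0.8, 0.2, -0.8]
opening: 0.0609
finger_force: 65.6
```

Run:
```python
from h import *
go(.513,-.105,.24,83.3)
c=bot.calibration("wrist");p,d=bot.snapshot("wrist");cv2.imwrite("pics/w2.png",p[:,:,::-1]);np.savez("w2.npz",p=p,d=d,T=c["world_from_camera"])
rim(c,p,d,.122,"all",(0,0,640,480),.004)
```

```text
t 4.8 yaw 83.3 tcp [ 0.5789 -0.1043  0.2591] turn 0.0001 after-turn shift [ 0.0653 -0.0084  0.0191] q6 -10.0 F [-0.8  0.2 -0.8] open 0.0609
all 3572 centre [509.   42.6] size [62.  64.2] ang 3.8 zmed 0.1222
```

View pics/w2.png

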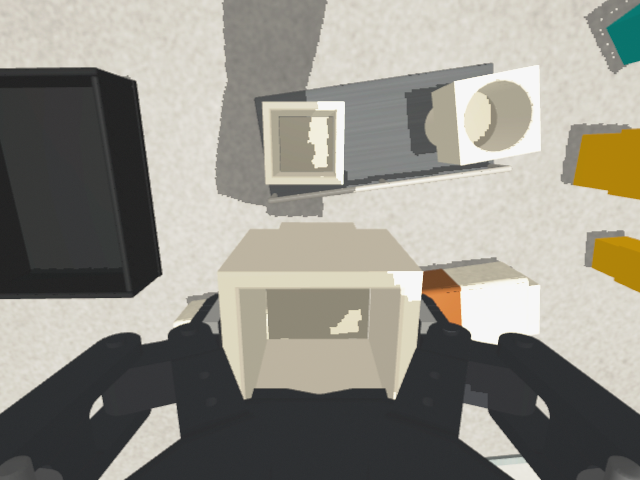

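The wrist view shows the square well at (305,143), the round one at (500,110), and the held tub at (320,320). I measure the target against the held rim.

Run:
```python
from h import *
f=np.load("w2.npz");c=bot.calibration("wrist");c["world_from_camera"]=f["T"]
rim(c,f["p"],f["d"],.122,"bayR",(250,85,360,200),.004)
rim(c,f["p"],f["d"],.302,"held",(200,200,440,400),.006)
# well of bay: hole pixels inside rim, as contour of the non-rim region
W=cloud(c,f["d"]);m=(abs(W[:,:,2]-.122)<.004);m[:85]=m[200:]=0;m[:,:250]=m[:,360:]=0
k,h=cv2.findContours(m.astype(np.uint8),cv2.RETR_CCOMP,cv2.CHAIN_APPROX_NONE)
for a,b in zip(k,h[0]):
    if b[3]>=0 and len(a)>50: print("well",cv2.minAreaRect((ray(c,a[:,0],.122)[:,:2]*1000).astype(np.float32)))
```

```text
bayR 2397 centre [ 511.8 -106.4] size [62.  60.7] ang 83.3 zmed 0.122
held 10443 centre [ 572.4 -101.6] size [76.3 48.6] ang 83.3 zmed 0.303
well ((511.1934814453125, -106.27195739746094), (50.89396667480469, 51.001068115234375), 83.19739532470703)
```

Emit:
move_arm:
  rows:
    - [[0.02,-0.003,0],0,0.04]
    - [[0.03,-0.004,0],0,0.04]
    - [[0.016,-0.003,0],0,0.04]
    - [[0,0,0.02],0,0.04]
    - [[0,0,0.02],0,0.04]
    - [[0,0,0.015],0,0.04]
    - [[0,0,0],0,0.04]
    - [[0,0,0],0,0.04]

```text
clock: 5.65
tcp_pos: [0.5125, -0.1067, 0.2046]
eef_rot: [[-0.993, 0.115, -0.0], [0.115, 0.993, 0.0], [0.0, 0.0, -1.0]]
contact_force: [-0.3, 0.1, -1.6]
opening: 0.0616
finger_force: 65.7
```

Emit:
move_arm:
  rows:
    - [[0,0,0.005],0,0.04]
    - [[0,0,0.005],0,0.04]
    - [[0,0,0.005],0,0.04]
    - [[0,0,0],0,0.04]

```text
clock: 6.05
tcp_pos: [0.5121, -0.1074, 0.1885]
eef_rot: [[-0.993, 0.117, -0.001], [0.117, 0.993, 0.0], [0.001, 0.0, -1.0]]
contact_force: [0.5, -0.7, -1.0]
opening: 0.0614
finger_force: 65.7
```

Emit:
move_arm:
  rows:
    - [[0,0,0.004],0,0.04]
    - [[0,0,0.004],0,0.04]
    - [[0,0,0],0,0.04]

```text
clock: 6.35
tcp_pos: [0.5122, -0.1074, 0.1806]
eef_rot: [[-0.993, 0.117, -0.001], [0.117, 0.993, 0.0], [0.001, 0.0, -1.0]]
contact_force: [-0.7, 0.2, -1.7]
opening: 0.0613
finger_force: 65.8
```

It's inside the well with no contact force, so I continue down to about 0.134.

Emit:
move_arm:
  rows:
    - [[0,0,0.01],0,0.04]
    - [[0,0,0.01],0,0.04]
    - [[0,0,0.01],0,0.04]
    - [[0,0,0.008],0,0.04]
    - [[0,0,0.005],0,0.04]
    - [[0,0,0.003],0,0.04]
    - [[0,0,0],0,0.04]

```text
clock: 7.05
tcp_pos: [0.5125, -0.1075, 0.1349]
eef_rot: [[-0.993, 0.117, -0.0], [0.117, 0.993, 0.0], [0.0, 0.0, -1.0]]
contact_force: [-0.6, -0.2, -1.3]
opening: 0.0616
finger_force: 65.8
```

Emit:
move_arm:
  rows:
    - [[0,0,0.001],0,0.04]
    - [[0,0,0],0,0.085]
    - [[0,0,0],0,0.085]
    - [[0,0,0],0,0.085]
    - [[0,0,0],0,0.085]
    - [[0,0,0],0,0.085]
    - [[0,0,-0.02],0,0.085]
    - [[0,0,-0.04],0,0.085]
    - [[0,0,-0.04],0,0.085]
    - [[0,0,-0.025],0,0.085]
    - [[0,0,0],0,0.085]

```text
clock: 8.15
tcp_pos: [0.5156, -0.1085, 0.2643]
eef_rot: [[-0.993, 0.117, 0.009], [0.116, 0.993, -0.003], [-0.009, -0.002, -1.0]]
contact_force: [0.6, 0.2, -0.3]
opening: 0.0847
finger_force: 0.0
```

Run:
```python
from h import *
c=bot.calibration("wrist");p,d=bot.snapshot("wrist");cv2.imwrite("pics/w3.png",p[:,:,::-1])
rim(c,p,d,.177,"white",(0,0,640,480),.006)
go(.565,.220,.25,83.5)
```

```text
white 3172 centre [ 514.3 -106.2] size [62.1 62. ] ang 83.3 zmed 0.1769
t 8.2 yaw 83.3 tcp [ 0.5142 -0.108   0.2618] turn -0.0033 after-turn shift [-0.0133  0.3317  0.0118] q6 -12.0 F [ 0.4  0.5 -1. ] open 0.0848
```

Emit:
move_arm:
  rows:
    - [[-0.002,0.02,0],0,0.085]
    - [[-0.002,0.04,0],0,0.085]
    - [[-0.002,0.04,0],0,0.085]
    - [[-0.002,0.045,0],0,0.085]
    - [[-0.002,0.045,0],0,0.085]
    - [[-0.002,0.045,0],0,0.085]
    - [[-0.001,0.045,0],0,0.085]
    - [[0,0.035,0],0,0.085]
    - [[0,0.017,0.01],0,0.085]
    - [[0,0,0],0,0.085]
    - [[0,0,0],0,0.085]

```text
clock: 9.3
tcp_pos: [0.563, 0.2198, 0.2474]
eef_rot: [[-0.993, 0.116, -0.004], [0.116, 0.993, -0.002], [0.003, -0.002, -1.0]]
contact_force: [0.3, -0.1, 0.5]
opening: 0.0848
finger_force: 0.0
```

Run:
```python
from h import *
c=bot.calibration("wrist");p,d=bot.snapshot("wrist");cv2.imwrite("pics/w4.png",p[:,:,::-1])
rim(c,p,d,.11,"yel",(255,155,385,285),.006)
go(.565,.220,.077,83.5)
```

```text
yel 2151 centre [566.8 220.4] size [62.1 62.3] ang 83.3 zmed 0.1099
t 9.35 yaw 83.3 tcp [0.5635 0.2194 0.2481] turn -0.0043 after-turn shift [-0.0015  0.0007  0.1711] q6 22.0 F [-0.4  1.  -0.6] open 0.0852
```

View pics/w4.png

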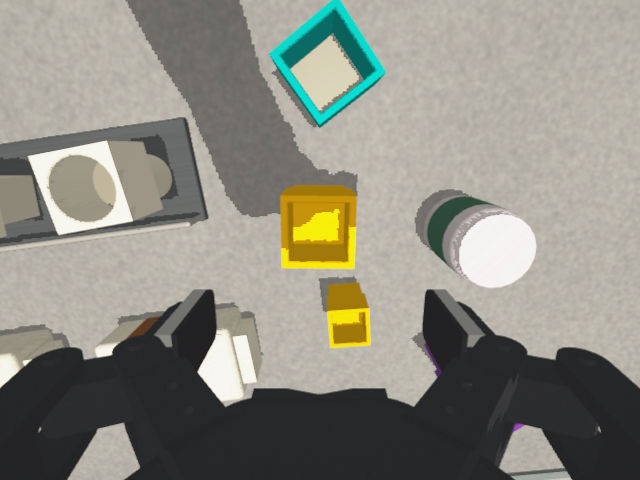

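The wrist view shows the large yellow at (318,230) with free space around it; the small yellow is at (348,315). I grasp the large one.

Emit:
move_arm:
  rows:
    - [[-0.003,0.001,0.03],0,0.085]
    - [[0,0,0.04],0,0.085]
    - [[0,0,0.04],0,0.085]
    - [[0,0,0.035],0,0.085]
    - [[0,0,0.018],0,0.085]
    - [[0,0,0.01],0,0.085]
    - [[0,0,0],0,0.04]
    - [[0,0,0],0,0.04]
    - [[0,0,0],0,0.04]
    - [[0,0,0],0,0.04]
    - [[0,0,0],0,0.04]
    - [[0,0,0],0,0.04]

```text
clock: 10.55
tcp_pos: [0.5682, 0.2216, 0.0774]
eef_rot: [[-0.993, 0.116, 0.002], [0.116, 0.993, 0.0], [-0.002, 0.001, -1.0]]
contact_force: [0.4, -1.4, 2.9]
opening: 0.0614
finger_force: 65.6
```

```bash
python3 -c "
from h import *
go(.566,.220,.29,84)
go(.6,-.365,.29,84)"
```

```text
t 10.55 yaw 83.3 tcp [0.5682 0.2216 0.0774] turn -0.0119 after-turn shift [ 0.002  -0.0018 -0.2126] q6 22.0 F [ 0.4 -1.4  2.9] open 0.0614
t 10.55 yaw 83.3 tcp [0.5682 0.2216 0.0774] turn -0.0119 after-turn shift [-0.0929 -0.58   -0.2126] q6 22.0 F [ 0.4 -1.4  2.9] open 0.0614
```

Emit:
move_arm:
  rows:
    - [[0,0,-0.02],-0.012,0.04]
    - [[0,0,-0.04],0,0.04]
    - [[0,0,-0.045],0,0.04]
    - [[0,0,-0.045],0,0.04]
    - [[0,0,-0.04],0,0.04]
    - [[0,0,-0.022],0,0.04]
    - [[-0.003,-0.02,0],0,0.04]
    - [[-0.006,-0.04,0],0,0.04]
    - [[-0.007,-0.04,0],0,0.04]
    - [[-0.007,-0.04,0],0,0.04]
    - [[-0.007,-0.04,0],0,0.04]

```text
clock: 11.65
tcp_pos: [0.5778, 0.038, 0.2879]
eef_rot: [[-0.995, 0.104, -0.001], [0.104, 0.995, 0.0], [0.001, 0.0, -1.0]]
contact_force: [0.8, 0.1, -1.9]
opening: 0.0612
finger_force: 65.9
```

Emit:
move_arm:
  rows:
    - [[-0.007,-0.045,0],0,0.04]
    - [[-0.007,-0.045,0],0,0.04]
    - [[-0.007,-0.045,0],0,0.04]
    - [[-0.007,-0.045,0],0,0.04]
    - [[-0.007,-0.045,0],0,0.04]
    - [[-0.007,-0.045,0],0,0.04]
    - [[-0.007,-0.045,0],0,0.04]
    - [[-0.007,-0.045,0],0,0.04]
    - [[-0.007,-0.04,0],0,0.04]
    - [[0,0,0],0,0.04]
    - [[0,0,0],0,0.04]

```text
clock: 12.75
tcp_pos: [0.5986, -0.3658, 0.287]
eef_rot: [[-0.994, 0.106, -0.001], [0.106, 0.994, 0.002], [0.002, 0.002, -1.0]]
contact_force: [-0.0, 0.0, -1.3]
opening: 0.0612
finger_force: 66.3
```

Run:
```python
from h import *
c=bot.calibration("wrist");p,d=bot.snapshot("wrist");cv2.imwrite("pics/w5.png",p[:,:,::-1])
W=cloud(c,d);m=(d>0)&(W[:,:,2]<.012)&(W[:,:,2]>-.01)&(abs(W[:,:,0]-.525)<.08)&(abs(W[:,:,1]+.369)<.05)
print("floor z",np.median(W[m][:,2]),m.sum())
rim(c,p,d,.07,"crate",(0,0,640,480),.005)
go(.525,-.369,.29,84)
```

```text
floor z 0.007124093555546274 12063
crate 4805 centre [ 525.9 -371.5] size [159.  217.8] ang 84.0 zmed 0.0696
t 12.8 yaw 84.0 tcp [ 0.5988 -0.3647  0.2874] turn -0.0004 after-turn shift [ 0.0729 -0.012  -0.0026] q6 -31.0 F [-0.   1.6 -1.8] open 0.0611
```

View pics/w5.png

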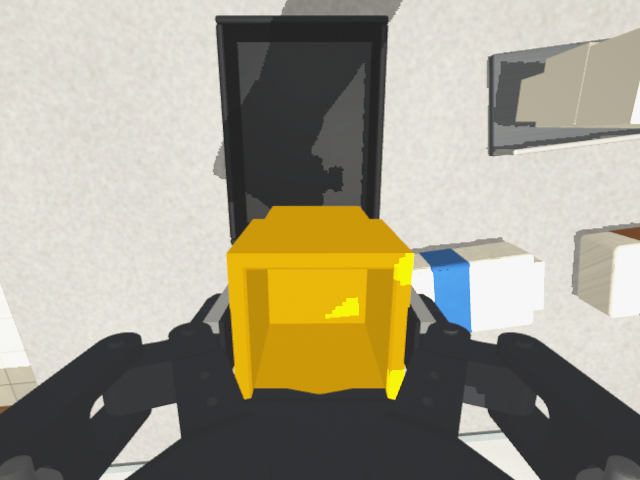

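The crate interior shows at (305,130) beyond the held yellow tub, centred at (0.526, −0.371) with its floor at 7 mm. I place it there.

Emit:
move_arm:
  rows:
    - [[0.03,-0.006,0],0,0.04]
    - [[0.03,-0.006,0],0,0.04]
    - [[0.012,-0.002,0],0,0.04]
    - [[0,0,0.03],0,0.04]
    - [[0,0,0.04],0,0.04]
    - [[0,0,0.04],0,0.04]
    - [[0,0,0.04],0,0.04]
    - [[0,0,0.03],0,0.04]
    - [[0,0,0.014],0,0.04]
    - [[0,0,0.004],0,0.04]
    - [[0,0,0],0,0.04]
    - [[0,0,0],0,0.04]

```text
clock: 14.0
tcp_pos: [0.5276, -0.3726, 0.0926]
eef_rot: [[-0.995, 0.104, 0.003], [0.104, 0.995, -0.003], [-0.003, -0.002, -1.0]]
contact_force: [0.1, -0.4, -1.4]
opening: 0.0613
finger_force: 66.2
```

Emit:
move_arm:
  rows:
    - [[0,0,0.003],0,0.04]
    - [[0,0,0.003],0,0.04]
    - [[0,0,0],0,0.04]
    - [[0,0,0],0,0.04]

```text
clock: 14.4
tcp_pos: [0.5262, -0.3718, 0.0846]
eef_rot: [[-0.995, 0.105, 0.0], [0.105, 0.995, -0.0], [-0.0, -0.0, -1.0]]
contact_force: [-0.4, -0.9, -1.6]
opening: 0.0611
finger_force: 66.5
```

Emit:
move_arm:
  rows:
    - [[0,0,0],0,0.085]
    - [[0,0,0],0,0.085]
    - [[0,0,0],0,0.085]
    - [[0,0,0],0,0.085]
    - [[0,0,0],0,0.085]
    - [[0,0,-0.02],0,0.085]
    - [[0,0,-0.04],0,0.085]
    - [[0,0,-0.045],0,0.085]
    - [[0,0,-0.045],0,0.085]
    - [[0,0,-0.03],0,0.085]
    - [[0,0,0],0,0.085]

```text
clock: 15.5
tcp_pos: [0.5287, -0.3738, 0.2712]
eef_rot: [[-0.994, 0.105, 0.009], [0.104, 0.994, -0.008], [-0.01, -0.007, -1.0]]
contact_force: [0.1, -0.3, 0.4]
opening: 0.0849
finger_force: 0.0
```

Run:
```python
from h import *
c=bot.calibration("wrist");p,d=bot.snapshot("wrist")
rim(c,p,d,.117,"yellow",(0,0,640,480),.005)
p,d=bot.snapshot("side");c=bot.calibration("side");rim(c,p,d,.177,"white",(290,100,380,240),.005)
cv2.imwrite("pics/fin.png",p[:,:,::-1])
```

```text
yellow 1922 centre [ 525.5 -371.9] size [62.  62.2] ang 83.8 zmed 0.1169
white 278 centre [ 516.8 -104.5] size [73.1 63.3] ang 82.8 zmed 0.1771
```

View pics/fin.png

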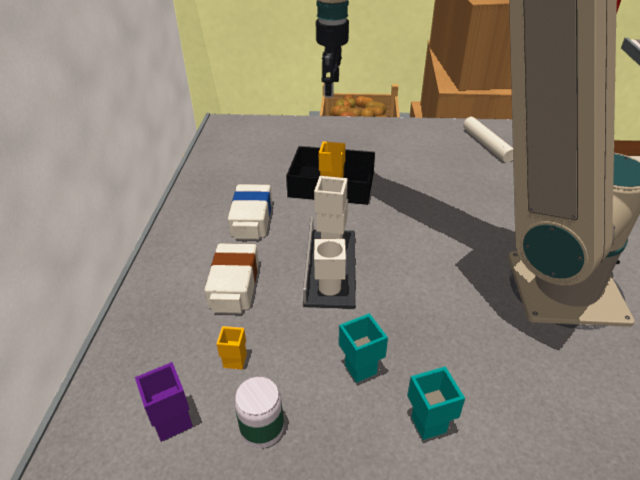

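The picture shows the white tub nested at (331,195) with its rim at 0.177, and the yellow tub upright in the crate at (332,158). The packs, can and look-alikes have not moved.

```bash
python3 -c "
from rig import bot
print(bot.job_done())"
```

```text
the job is handed in; nothing more can be done
None
```

The job is handed in at about 15.6 s: the white tub is fully nested in the square-well tub in the right (−y) bay, its rim measured at 0.177 m, and the yellow tub stands upright at the crate's centre; the flour packs and can were not moved, and the hand-in returned no verdict.

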